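Hold a brass nameplate blank down on the stops of a sprung clamping fixture

ROBOT

A 6-joint arm with a two-finger parallel gripper is mounted at the origin on a cart in front of the work surface, level with it; the furniture and walls round the work are solid. World frame = base frame: x ahead of the robot, y to its left, z up, the work surface at z = 0. Lengths are in m, angles in rad, forces in N, time in s.
With the tool pointing down it reaches from about 0.375 to 0.9 m from the base axis. Payload 3.1 kg.
Tool frame: the origin (TCP) lies on the centre line of the jaws, within the pads' length; the fingertips stand 8 mm ahead of it and the grasp point (between the pads) lies 11 mm behind it (robot.tip_extent is the distance from the TCP to the fingertips, in m); y points along the fingers, z is the direction in which the jaws open and shut, and the axes are right-handed (so a half turn about y gives the same grasp; the last joint's range is limited). The gripper opens to 87 mm and grips with 3 to 60 N. Pads are 19 mm wide; open, the fingers measure 117 mm over their backs; the gripper's body (75 mm by 190 mm) begins 51 mm behind the grasp point.
Start: joints at [-1.498, 0.527, 1.433, -0, 1.181, -0.178], TCP at [0.156, -0.605, 0.231] pointing down, gripper open.
Joint ranges: [-3.08, 3.08], [-0.75, 2.2], [0.22, 2.44], [-1.43, 4.57], [0, 2.65], [-2.85, 2.85]. Speed limits (rad/s): [2.79, 2.79, 3.14, 3.14, 3.14, 3.14].

INTERFACE

Orientations are given as a unit quaternion [x, y, z, w].
In Python, from rig import robot gives the robot as it stands.
- The arm moves only by the shell command python3 -m crank 'ROWS' [FORCE]. ROWS is JSON, a list that holds one entry, the list of rows, each a list of 7 numbers: the turn, a rotation vector about the tool's x, y, z in degrees, then the shift along the tool's x, y, z in m, then the opening in per cent of the stroke, from 0 (shut) to 100 (fully open). In form: [[[ax, ay, az, dx, dy, dz, gripper], ...]]. A call has exactly 5 rows; each row shifts and turns the commanded pose from where the row before left it, along the tool's axes as they then stand; what a row does not reach is not made up. A row lasts 1/8 s, in which the tool goes at most 62.5 mm and 10.7 degrees, less where a joint would pass 70% of its speed; a pose out of reach is approached as far as the arm can. A call with a gripper value outside its range is refused whole. The fingers move at their own pace and stop on an object; FORCE is the grip in N (left out, the last holds). Time passes only in rows, so rows that do not move let the fingers close, or fill a call up. It gives the time, the measured TCP pose, the force and the opening at its end, in the units of the state.
- robot.get_obs(): the state, without advancing time (a new reading comes with each control period).
- robot.camera(name): name is "side" or "top"; returns a dict with "img" (384x512x3 uint8, red, green, blue), "K" (3x3 intrinsics, pixels), "R" (3x3) and "t" (3): a world point X has camera coordinates R X + t. Camera axes: x right, y down, z forward; pixel columns grow to the right and rows downward; lengths in m; the calibration is good to about 2 mm. A picture is of the moment at which its call begins. There is no depth.
- robot.hand_in(): hands the job in, once; it reports no verdict.
Trained networks look in a picture, given as the dict that the camera call returned (one of the last four; its "shot" number tells which), for a name from the list of things; names that differ only in an ending like _2 or _b are one class to them, and where a whole thing is asked for, a point or a joint stands for the part that bears it (a point fixed in the world has none). Each returns a list of dicts, best first, with "conf" (0 to 1); they miss things now and then, are a little off and sometimes report something else, mostly with a low value. They report only what shows in the picture. A call takes as long as a camera call. They do not tell look-alikes from the thing itself.
- robot.spot_in(picture, thing): "at" ([row, column] in pixels, amid what is visible of it).
The state is a dict: "time": time; "q": joint angles; "joint_velocities": joint speeds; "joint_torque": joint torques, N m; "position": TCP position; "tool_rot": TCP orientation; "ft_force": force on the tool from outside, world axes, zero at the start; "moment": the same for the moment, N m; "grip_width": finger opening in m.
Only numpy, scipy, OpenCV 4.12 (cv2) and the standard library are available. Lean on these libraries where they do the work, as an engineer would, in place of code of your own. Each camera call takes 0.05 s, during which the arm holds its last target.

TASK

Slide the brass nameplate blank up out of the slotted wooden rack, lower it upright into the slot of the blue clamping fixture, and press it down against the sprung red plunger until its lower edge sits firmly on the hard stops. Keep holding it down there with a light, steady push, so that I can do up the clamp screw: finish while still holding it, since the spring lifts it again if you let go. Leave the aluminium blank in the rack, and do not disturb the hammer, the oil bottle or the sanding discs.

Things in the scene. Friction and masses are not known exactly. Their poses are not given: they have to be found in the camera images.
- brass_blank: brass-coloured flat plate with a small dark screw dot at each corner, standing on edge in one of the rack's two slots (either one): 80 mm wide along its x, 8 mm thick along its y, 100 mm tall along its z, about 0.5 kg; origin at the centre of its lower edge. The upper 67 mm stick out of the rack. Both faces are alike, either may face either way.
- alu_blank: aluminium plate of the same size and shape, about 0.17 kg, in the other slot; stays there. Origin at the centre of its lower edge.
- rack: wooden rack, fixed to the bench, 112 x 142 mm, 45 mm high; origin at the centre of its underside. Two slots run along its x, centred at y = +37.5 and -37.5 mm, each 85 mm long, 12 mm wide, floor 12 mm above the bench, mouth at 45 mm with a sloped lead-in over its top 7 mm.
- fixture: blue clamping fixture on a dark steel base, fixed to the bench, 130 x 75 mm, 55 mm high; origin at the centre of its underside. One slot runs along its x through its middle, 84 mm long and 11 mm wide, its mouth at 55 mm with a sloped lead-in over the top 8 mm. A black clamp-screw knob stands out to its -y side, 32 mm above the bench, backed off (not to be turned).
- stops: two steel stop pads at the bottom of the fixture's slot, 28 mm either side of its middle, their flat tops 20 mm above the bench, 35 mm below the mouth; origin midway between the pads' tops.
- seat (a point): point in the middle of the fixture's slot level with the tops of the stop pads (20 mm above the bench): the blank's origin lies here when it is fully home. Its x runs along the slot.
- plunger (a joint): sprung red plunger (24 x 8.5 mm) in the middle of the slot between the stop pads: 0 = fully up, its top 14 mm above the pads (34 mm above the bench), grows in m as it is pressed down; about 0.014 when the blank meets the stops. The spring pushes back with about 8 N at 0 and 12 N at the stops; the blank's own weight does not move it.
- plunger_top (a point): centre of the plunger's top face
- chasing_hammer: hammer with a wooden handle, 230 x 72 x 29 mm, lying on the bench; origin under its middle; not to be disturbed
- oil_bottle: small white bottle with a red spout, 37 x 53 x 146 mm, standing behind the rack; origin under its middle; not to be disturbed
- disc_1: loose red-brown sanding disc with a brass hub, 75 mm across and 9 mm high, lying behind the fixture; origin under its middle; not to be disturbed
Things that resemble listed ones, but are neither listed nor needed, are in the scene too. Leave any orange or pink look-alike of the brass_blank alone.

How it is judged:
By the outcome, as a careful person would: the job done as asked, in the order asked, and still so for the second after the job is handed in, while the arm keeps its last pose, push and grip.
It also fails if it takes over 51 s, if anything falls off the work surface, if the arm or the gripper's body presses on something with over 40 N, if the wrist force passes 120 N, or if a joint passes its speed limit or range.

## Working session

There is one attempt and no reset: what is moved stays moved. The work goes in short steps, Python scripts to look and compute and a shell command to move; the robot and the scene stay as the last step left them, time stands still between calls to the robot, and variables do not carry over. Pictures are saved under pics/ and viewed, and the job is handed in when it is done.

```bash
ls; mkdir -p pics
python3 - <<'E'
from rig import robot
import cv2
o=robot.get_obs(); print(o)
for n in("top","side"):
    c=robot.camera(n); cv2.imwrite(f"pics/{n}0.png",cv2.resize(c["img"][:,:,::-1],(768,576),interpolation=cv2.INTER_CUBIC))
    print(n,c["K"].tolist(),c["R"].tolist(),c["t"].tolist())
    for th in("brass_blank","alu_blank","rack","fixture","plunger","oil_bottle","chasing_hammer","disc_1"):
        print(th,[(round(d["conf"],2),[round(float(v)) for v in d["at"]]) for d in robot.spot_in(c,th)][:3])
E
```

```text
pics
{'time': 0.0, 'q': array([-1.49750389e+00,  5.28453000e-01,  1.43392670e+00,  2.02599437e-06,
        1.18135019e+00, -1.78481267e-01]), 'joint_velocities': array([-0.00174598,  0.0009868 ,  0.00210972,  0.00180577, -0.00066694,
        0.00090753]), 'joint_torque': array([-1.18643416e-03, -4.40049076e+01, -1.76591814e+01,  6.33326964e-02,
        5.83714270e-02, -1.73566814e-04]), 'position': array([ 0.15568849, -0.60455923,  0.22957192]), 'tool_rot': array([-0.08873982,  0.70226542, -0.70075633,  0.08882059]), 'ft_force': array([ 0.69902015,  0.25456675, -0.01040803]), 'moment': array([ 0.01701318, -0.04583025,  0.02680748]), 'grip_width': 0.08721781598949939}
top [[479.7672394471186, 0.0, 254.3709404553561], [0.0, 479.7672394471186, 188.09039383703418], [0.0, 0.0, 1.0]] [[0.01918942703174681, -0.9998150528749449, 0.0012751215096290403], [-0.9866627915338538, -0.01914315495443514, -0.1616479985060525], [0.16164251202210242, 0.0018438175239243008, -0.9868476572623166]] [0.02048843678998665, 0.5647874340634126, 1.4458394245293054]
brass_blank [(0.63, [192, 172]), (0.6, [200, 237]), (0.53, [224, 123])]
alu_blank [(0.53, [200, 195])]
rack [(0.88, [200, 187])]
fixture [(0.68, [215, 288])]
plunger []
oil_bottle []
chasing_hammer [(0.86, [239, 368])]
disc_1 [(0.64, [158, 266])]
side [[393.2855331058144, 0.0, 248.89567694549532], [0.0, 393.2855331058144, 194.74711117048807], [0.0, 0.0, 1.0]] [[-0.9744452855130414, 0.2246126353456347, -0.0023557556104954994], [0.1816037897929294, 0.7815995587577363, -0.5967597450252135], [-0.13219852145259778, -0.5819375342704757, -0.802416511004694]] [0.5560825052960645, -0.09390836377243073, 1.5354934663695912]
brass_blank [(0.85, [253, 274]), (0.55, [204, 264]), (0.4, [274, 323])]
alu_blank [(0.73, [231, 275])]
rack [(0.75, [261, 273])]
fixture [(0.9, [178, 260])]
plunger []
oil_bottle [(0.77, [235, 221])]
chasing_hammer [(0.66, [126, 265])]
disc_1 [(0.72, [201, 224])]
```

View pics/top0.png

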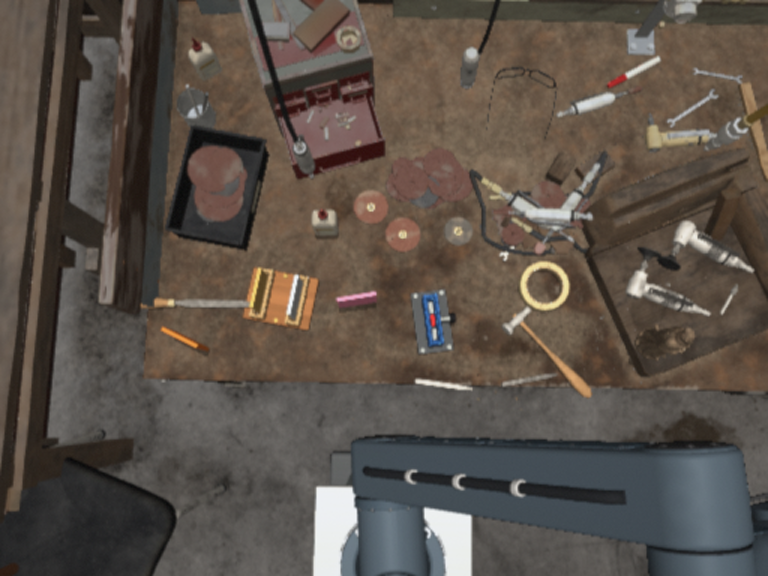

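View pics/side0.png

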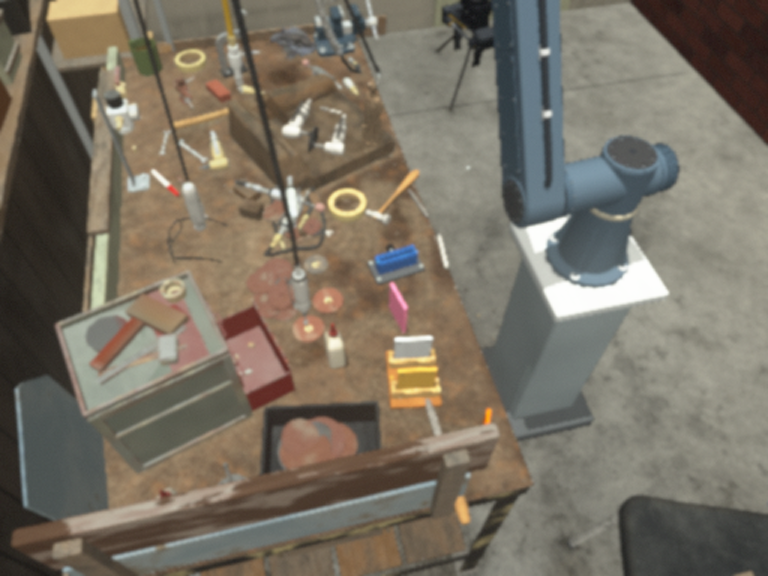

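Run:
```python
from rig import robot
import cv2
c=robot.camera("top"); i=c["img"][:,:,::-1]
cv2.imwrite("pics/topz.png",cv2.resize(i[130:270,110:320],None,fx=3.8,fy=3.8,interpolation=cv2.INTER_CUBIC))
c=robot.camera("side"); i=c["img"][:,:,::-1]
cv2.imwrite("pics/sidez.png",cv2.resize(i[140:300,190:350],None,fx=3.7,fy=3.7,interpolation=cv2.INTER_CUBIC))
import numpy as np
print(robot.tip_extent)
```

```text
0.008
```

View pics/topz.png

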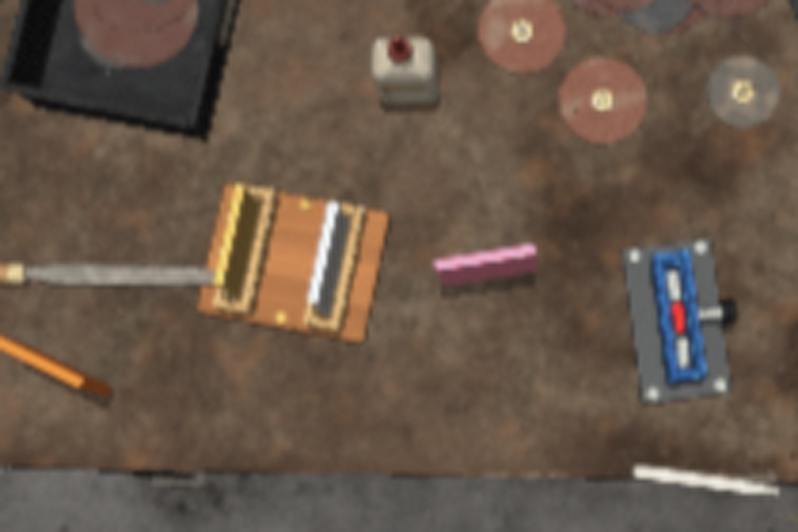

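View pics/sidez.png

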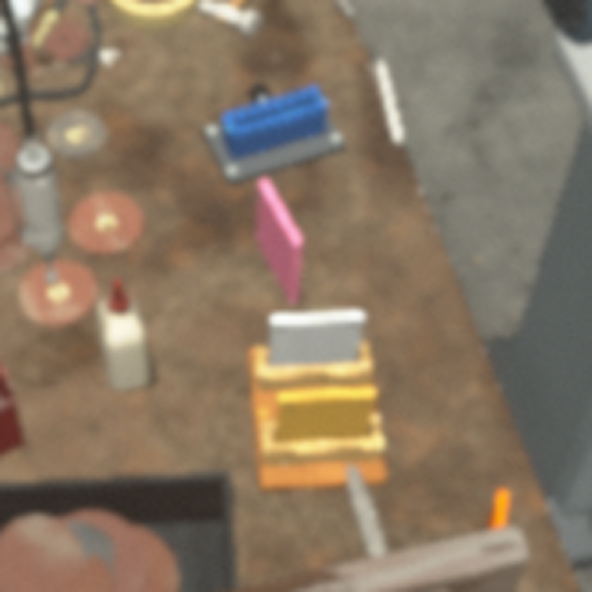

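Run:
```python
from rig import robot
import cv2
t=robot.camera("top")["img"][:,:,::-1]; s=robot.camera("side")["img"][:,:,::-1]
import numpy as np
np.save("t0.npy",t);np.save("s0.npy",s)
def z(i,r,c,h,w,n):
    im=cv2.resize(i[r:r+h,c:c+w],None,fx=10,fy=10,interpolation=cv2.INTER_CUBIC)
    for k in range(0,w,10): cv2.putText(im,str(c+k),(k*10,10),0,.35,(255,255,255)); cv2.line(im,(k*10+5,12),(k*10+5,18),(255,255,255))
    for k in range(0,h,10): cv2.putText(im,str(r+k),(0,k*10+9),0,.35,(255,255,255))
    cv2.imwrite(f"pics/{n}.png",im)
z(t,172,158,55,60,"tr"); z(t,188,266,55,50,"tf"); z(s,215,250,60,55,"sr"); z(s,155,240,40,50,"sf")
```

```text
(no output)
```

View pics/tr.png

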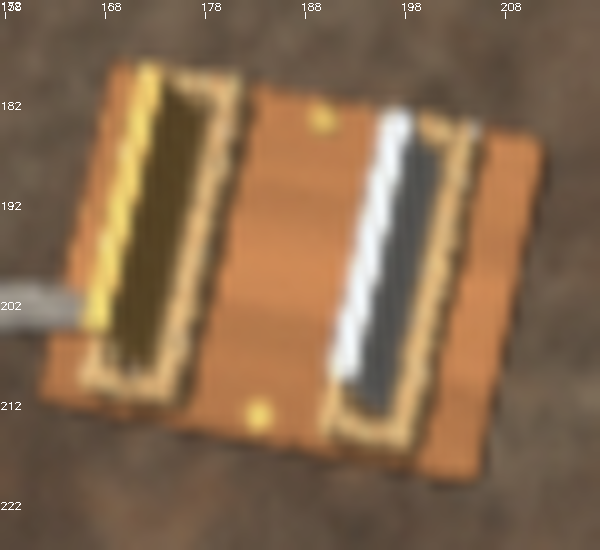

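View pics/tf.png

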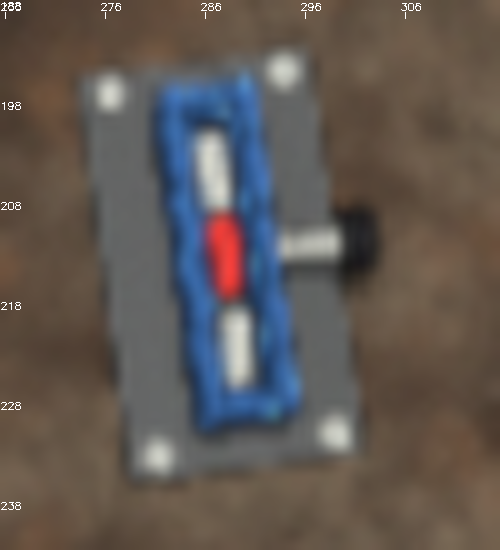

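View pics/sr.png

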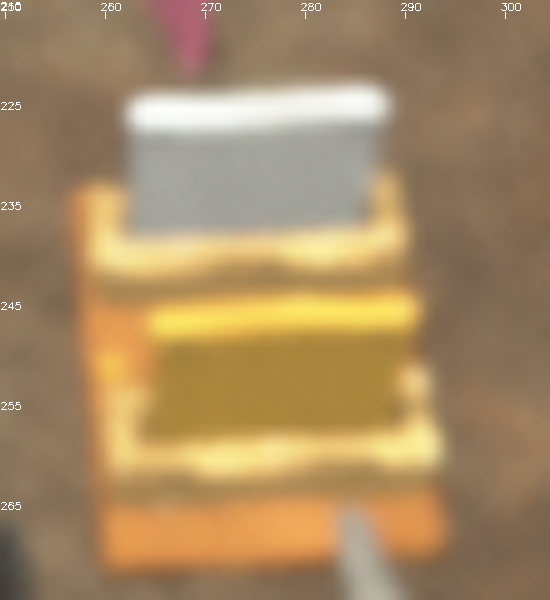

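View pics/sf.png

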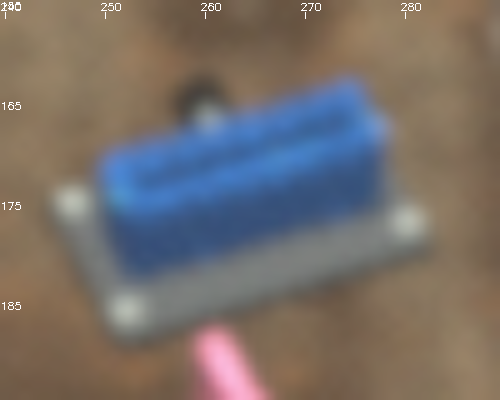

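```bash
cat > h.py <<'E'
import numpy as np
from scipy.optimize import least_squares
K={'t':np.array([[479.7672394471186,0,254.3709404553561],[0,479.7672394471186,188.09039383703418],[0,0,1]]),
's':np.array([[393.2855331058144,0,248.89567694549532],[0,393.2855331058144,194.74711117048807],[0,0,1]])}
R={'t':np.array([[0.01918942703174681,-0.9998150528749449,0.0012751215096290403],[-0.9866627915338538,-0.01914315495443514,-0.1616479985060525],[0.16164251202210242,0.0018438175239243008,-0.9868476572623166]]),
's':np.array([[-0.9744452855130414,0.2246126353456347,-0.0023557556104954994],[0.1816037897929294,0.7815995587577363,-0.5967597450252135],[-0.13219852145259778,-0.5819375342704757,-0.802416511004694]])}
T={'t':np.array([0.02048843678998665,0.5647874340634126,1.4458394245293054]),'s':np.array([0.5560825052960645,-0.09390836377243073,1.5354934663695912])}
def proj(c,X):
    p=(R[c]@np.atleast_2d(X).T).T+T[c]; p=p@K[c].T; return p[:,:2]/p[:,2:]
def back(c,uv,z):
    C=-R[c].T@T[c]; d=R[c].T@np.linalg.inv(K[c])@np.array([uv[0],uv[1],1.]); return C+d*(z-C[2])/d[2]
def place(P,x,y,a):
    P=np.atleast_2d(P).astype(float); c,s=np.cos(a),np.sin(a)
    return np.c_[x+c*P[:,0]-s*P[:,1],y+s*P[:,0]+c*P[:,1],P[:,2]]
E
python3 - <<'E'
from h import *
o={'tr':(158,172),'tf':(266,188),'sr':(250,215),'sf':(240,155)}
px=lambda k,p:np.array(o[k])+np.array(p)/10-.45
print('cams',[-R[c].T@T[c] for c in 'ts'])
def quad(hx,hy,z): return [[hx,hy,z],[hx,-hy,z],[-hx,-hy,z],[-hx,hy,z]]
# top view order: far-left(+x,+y), far-right(+x,-y), near-right, near-left
def fit(name,obs):
    # obs: list of (view,localP,pixel)
    for sel in ('ts','t','s'):
        ob=[q for q in obs if q[0][0] in sel]
        f=lambda p:np.concatenate([(proj(q[0][0],place([q[1]],*p))[0]-px(q[0],q[2])) for q in ob])
        r=least_squares(f,[.5,.1,0],loss='soft_l1'); print(name,sel,r.x.round(4),np.degrees(r.x[2]).round(2),'rms px',np.sqrt(np.mean(r.fun**2)).round(2)); 
        if sel=='ts': print(f(r.x).round(1).tolist())
B=quad(.04,.004,.112)
tb=[(140,62),(162,65),(108,328),(88,325)]
# side view: image left=+x ; lower = +y
sb=[(150,338),(150,310),(415,292),(415,325)]
fit('brass',[('tr',p,q) for p,q in zip(B,tb)]+[('sr',p,q) for p,q in zip(B,sb)])
ta=[(387,107),(410,112),(352,380),(330,375)]
sa=[(128,130),(130,97),(385,85),(388,120)]
fit('alu',[('tr',p,q) for p,q in zip(B,ta)]+[('sr',p,q) for p,q in zip(B,sa)])
Rk=quad(.056,.071,.045); Rb=quad(.056,.071,0)
fit('rack',[('tr',Rk[0],(117,62)),('tr',Rk[3],(42,402)),('tr',Rb[1],(543,138)),('tr',Rb[2],(477,480)),('sr',Rb[0],(105,570)),('sr',Rb[3],(445,545))])
fit('rack2',[('tr',Rk[0],(117,62)),('tr',Rk[3],(42,402)),('tr',Rk[1],(543,138)),('tr',Rk[2],(477,480)),('sr',Rb[0],(105,570)),('sr',Rb[3],(445,545))])
for zb in (.006,.01):
  F=quad(.065,.0375,zb)
  fo=[('tf',p,q) for p,q in zip(F,[(85,78),(310,50),(362,450),(135,478)])]+[('tf',[0,0,.034],(225,255)),('tf',[.0,0,.02],(225,258)),
   ('sf',[.065,-.0375,zb],(55,200)),('sf',[.065,.0375,zb],(108,342)),('sf',[-.065,.0375,zb],(430,245))]
  fit('fix%g'%zb,fo)
E
```

```text
cams [array([0.32315247, 0.0286306 , 1.51809388]), array([0.76191606, 0.84205686, 1.17737457])]
brass ts [ 0.5417  0.2814 -0.1541] -8.83 rms px 0.57
[-0.2, -0.7, 0.3, -0.5, 0.3, -0.6, -0.4, -0.7, 1.1, -0.4, 0.9, 0.1, 0.2, 0.2, 0.5, -0.8]
brass t [ 0.5399  0.2813 -0.1496] -8.57 rms px 0.2
brass s [ 0.5441  0.2817 -0.1657] -9.49 rms px 0.37
alu ts [ 0.5289  0.2076 -0.1742] -9.98 rms px 0.7
[-0.0, -0.4, 0.3, -0.4, 0.4, -1.0, -0.1, -1.0, 1.4, -0.6, 1.0, 0.6, 0.5, 0.6, 0.5, -0.7]
alu t [ 0.5268  0.208  -0.1713] -9.81 rms px 0.24
alu s [ 0.5316  0.2072 -0.1833] -10.5 rms px 0.53
rack ts [ 0.5332  0.2393 -0.1522] -8.72 rms px 1.35
[-1.0, -2.3, -0.7, -1.2, 2.3, 0.1, 2.4, 0.2, 1.0, 0.0, 1.1, 0.1]
rack t [ 0.5309  0.2415 -0.1237] -7.08 rms px 1.35
rack s [ 0.5369  0.2382 -0.1477] -8.47 rms px 0.03
rack2 ts [ 0.5299  0.2391 -0.1754] -10.05 rms px 1.04
[-0.4, -1.7, -1.0, -0.7, 1.5, -0.6, 0.5, 0.4, 1.5, -0.6, 1.7, 0.3]
rack2 t [ 0.5278  0.2394 -0.1619] -9.28 rms px 0.78
rack2 s [ 0.5369  0.2382 -0.1477] -8.47 rms px 0.03
fix0.006 ts [ 0.4912 -0.0763  0.1304] 7.47 rms px 0.68
[-0.3, -0.7, 0.6, -0.4, 0.5, 0.1, -0.4, -0.0, 0.5, -0.5, 0.2, -0.3, 0.3, 0.0, 1.9, 0.3, 1.5, 0.5]
fix0.006 t [ 0.4902 -0.0758  0.137 ] 7.85 rms px 0.34
fix0.006 s [ 0.4955 -0.0786  0.1239] 7.1 rms px 0.48
fix0.01 ts [ 0.4911 -0.0756  0.1323] 7.58 rms px 0.72
[-0.5, -0.8, 0.4, -0.6, 0.5, 0.0, -0.6, -0.0, 0.3, -0.4, -0.0, -0.2, 0.3, -0.5, 2.0, -0.2, 1.7, -0.1]
fix0.01 t [ 0.49   -0.0756  0.1371] 7.86 rms px 0.36
fix0.01 s [ 0.4965 -0.0756  0.1243] 7.12 rms px 0.5
```

```bash
cat >> h.py <<'E'
from scipy.spatial.transform import Rotation as Ro
def state(robot):
    o=robot.get_obs(); M=Ro.from_quat(o['tool_rot']).as_matrix()
    print('t',round(o['time'],2),'p',o['position'].round(4),'F',o['ft_force'].round(1),'w',round(o['grip_width'],4),'q',o['q'].round(2))
    print('tool x',M[:,0].round(3),'y',M[:,1].round(3),'z',M[:,2].round(3),'zyaw',np.degrees(np.arctan2(M[1,2],M[0,2])).round(2))
    return o,M
def goto(robot,p,jaw):
    "shift in present tool axes to world p with fingers straight down; turn about y to jaw yaw (deg), done first vs after"
    o,M=state(robot); z=np.array([np.cos(np.radians(jaw)),np.sin(np.radians(jaw)),0]); y=np.array([0,0,-1.]); 
    best=None
    for s in(1,-1):
        G=np.c_[np.cross(y,s*z),y,s*z]; rv=Ro.from_matrix(M.T@G).as_rotvec(degrees=True)
        print('rotvec tool deg',rv.round(2),'shift in present axes',(M.T@(np.array(p)-o['position'])).round(4),'shift in goal axes',(G.T@(np.array(p)-o['position'])).round(4))
E
python3 - <<'E'
from h import *; from rig import robot
goto(robot,[.5415,.2815,.231],81)
E
```

```text
t 1.1 p [ 0.1558 -0.6053  0.2306] F [-0.8  0.6 -0.1] w 0.087 q [-1.5   0.53  1.43  0.    1.18 -0.18]
tool x [-0.968 -0.249 -0.   ] y [ 0.  0. -1.] z [ 0.249 -0.968 -0.   ] zyaw -75.57
rotvec tool deg [  -0.   -156.57   -0.  ] shift in present axes [-5.945e-01 -4.000e-04 -7.627e-01] shift in goal axes [ 2.423e-01 -4.000e-04  9.362e-01]
rotvec tool deg [ 0.   23.43 -0.  ] shift in present axes [-5.945e-01 -4.000e-04 -7.627e-01] shift in goal axes [-2.423e-01 -4.000e-04 -9.362e-01]
```

```bash
cat >> h.py <<'E'
def arc(robot,p,dyaw,n,r0=None):
    "rows on an arc about the base to p, yaw change dyaw deg total (fingers down)"
    o=robot.get_obs();M=Ro.from_quat(o['tool_rot']).as_matrix();a=o['position'];
    c=lambda v:(np.hypot(v[0],v[1]),np.arctan2(v[1],v[0]),v[2])
    A,B=np.array(c(a)),np.array(c(np.array(p)));prev=a
    for i in range(1,n+1):
        C=A+(B-A)*i/n; w=np.array([C[0]*np.cos(C[1]),C[0]*np.sin(C[1]),C[2]])
        d=M.T@(w-prev); print('[0,%.2f,0,%.4f,%.4f,%.4f,100]'%(-dyaw/n,*d)); 
        M=M@Ro.from_rotvec([0,-dyaw/n,0],degrees=True).as_matrix(); prev=w
E
python3 - <<'E'
from h import *; from rig import robot
arc(robot,[.5415,.2815,.231],156.57,20)
E
```

```text
[0,-7.83,0,-0.0561,-0.0000,-0.0033,100]
[0,-7.83,0,-0.0561,-0.0000,-0.0006,100]
[0,-7.83,0,-0.0560,-0.0000,0.0020,100]
[0,-7.83,0,-0.0558,-0.0000,0.0046,100]
[0,-7.83,0,-0.0554,-0.0000,0.0072,100]
[0,-7.83,0,-0.0550,-0.0000,0.0097,100]
[0,-7.83,0,-0.0544,-0.0000,0.0123,100]
[0,-7.83,0,-0.0537,-0.0000,0.0148,100]
[0,-7.83,0,-0.0529,-0.0000,0.0173,100]
[0,-7.83,0,-0.0520,-0.0000,0.0197,100]
[0,-7.83,0,-0.0509,-0.0000,0.0221,100]
[0,-7.83,0,-0.0498,-0.0000,0.0244,100]
[0,-7.83,0,-0.0485,-0.0000,0.0267,100]
[0,-7.83,0,-0.0472,-0.0000,0.0289,100]
[0,-7.83,0,-0.0457,-0.0000,0.0310,100]
[0,-7.83,0,-0.0442,-0.0000,0.0330,100]
[0,-7.83,0,-0.0425,-0.0000,0.0350,100]
[0,-7.83,0,-0.0408,-0.0000,0.0369,100]
[0,-7.83,0,-0.0390,-0.0000,0.0388,100]
[0,-7.83,0,-0.0371,-0.0000,0.0405,100]
```

```bash
python3 -m crank '[[[0,-7.8,0,-0.056,0,-0.003,100],[0,-7.8,0,-0.056,0,-0.001,100],[0,-7.8,0,-0.056,0,0.002,100],[0,-7.8,0,-0.056,0,0.005,100],[0,-7.8,0,-0.055,0,0.007,100]]]' && python3 -c "
from h import *; from rig import robot
state(robot); arc(robot,[.5415,.2815,.231],156.57-39,15)" | head -4
```

```text
time: 1.72
position: [0.4015, -0.4743, 0.2306]
tool_rot: [-0.32, 0.631, -0.631, 0.319]
ft_force: [-22.0, 0.1, 8.6]
grip_width: 0.0874
t 1.73 p [ 0.4015 -0.4743  0.2306] F [-22.    0.1   8.6] w 0.0874 q [-1.05  0.52  1.44 -0.    1.18 -0.41]
tool x [-0.592 -0.806  0.002] y [-0.002 -0.    -1.   ] z [ 0.806 -0.592 -0.002] zyaw -36.31
[0,-7.84,0,-0.0549,-0.0001,0.0098,100]
[0,-7.84,0,-0.0543,-0.0001,0.0123,100]
```

```bash
python3 -m crank '[[[0,-7.8,0,-0.055,0,0.010,60],[0,-7.8,0,-0.054,0,0.012,60],[0,-7.8,0,-0.054,0,0.015,60],[0,-7.8,0,-0.053,0,0.017,60],[0,-7.8,0,-0.052,0,0.020,60]]]' && python3 -m crank '[[[0,-7.8,0,-0.051,0,0.022,60],[0,-7.8,0,-0.050,0,0.024,60],[0,-7.8,0,-0.0485,0,0.027,60],[0,-7.8,0,-0.047,0,0.029,60],[0,-7.8,0,-0.046,0,0.031,60]]]' && python3 -m crank '[[[0,-7.8,0,-0.044,0,0.033,60],[0,-7.8,0,-0.0425,0,0.035,60],[0,-7.8,0,-0.041,0,0.037,60],[0,-7.8,0,-0.039,0,0.039,60],[0,-7.8,0,-0.037,0,0.040,60]]]'
python3 -c "
from h import *; from rig import robot
import cv2
for n in('top','side'):
    c=robot.camera(n);i=c['img'][:,:,::-1]; i=i[110:270,110:260] if n=='top' else i[170:300,190:340]; cv2.imwrite('pics/%s1.png'%n,cv2.resize(i,None,fx=4,fy=4,interpolation=cv2.INTER_CUBIC))
goto(robot,[.5415,.2815,.15],81)"
```

```text
time: 2.35
position: [0.5662, -0.2513, 0.2306]
tool_rot: [-0.511, 0.488, -0.488, 0.512]
ft_force: [0.8, 0.0, 0.1]
grip_width: 0.0536
time: 2.98
position: [0.6167, 0.0193, 0.2306]
tool_rot: [-0.645, 0.289, -0.29, 0.645]
ft_force: [0.1, 0.3, 0.5]
grip_width: 0.0519
time: 3.6
position: [0.5458, 0.2829, 0.2306]
tool_rot: [-0.705, 0.057, -0.058, 0.705]
ft_force: [-0.2, -0.1, 0.5]
grip_width: 0.0522
t 3.7 p [0.543  0.2858 0.2305] F [-0.2 -1.  -1. ] w 0.0523 q [ 0.3   0.51  1.46  0.    1.17 -1.11]
tool x [ 0.987 -0.159 -0.002] y [-0.002  0.002 -1.   ] z [0.159 0.987 0.001] zyaw 80.86
rotvec tool deg [-0.09 -0.14 -0.12] shift in present axes [-0.0006  0.0805 -0.0046] shift in goal axes [-0.0008  0.0805 -0.0045]
rotvec tool deg [ 1.9000e-01  1.7986e+02 -1.3000e-01] shift in present axes [-0.0006  0.0805 -0.0046] shift in goal axes [0.0008 0.0805 0.0045]
```

View pics/side1.png

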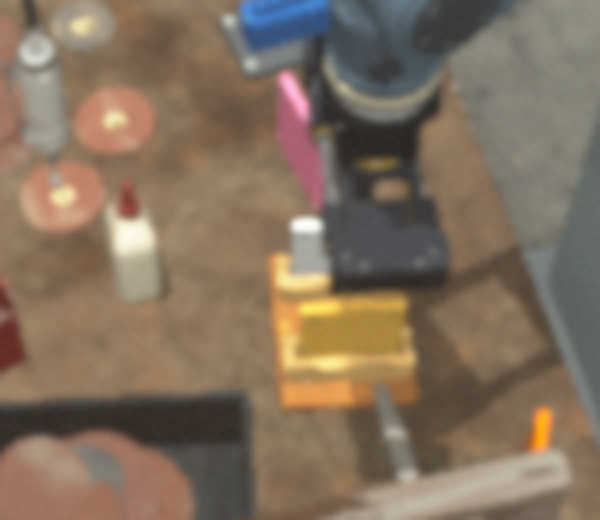

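View pics/top1.png

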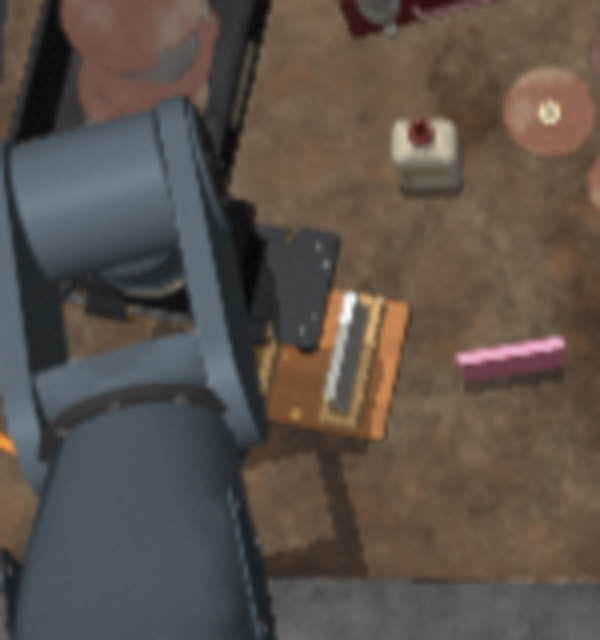

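```bash
python3 -m crank '[[[0,0,0,-0.001,0.04,-0.0045,60],[0,0,0,0,0.04,0,60],[0,0,0,0,0.04,0,60],[0,0,0,0,0.025,0,50],[0,0,0,0,0.009,0,50]]]' 
python3 -c "
from h import *; from rig import robot
import cv2
for n in('side',):
    c=robot.camera(n);i=c['img'][:,:,::-1]; i=i[190:290,220:340]; cv2.imwrite('pics/%s2.png'%n,cv2.resize(i,None,fx=6,fy=6,interpolation=cv2.INTER_CUBIC))
goto(robot,[.5415,.2815,.076],81)"
```

```text
time: 4.32
position: [0.5439, 0.2758, 0.0748]
tool_rot: [0.705, -0.06, 0.058, -0.704]
ft_force: [0.1, -0.9, 0.8]
grip_width: 0.0448
t 4.38 p [0.5439 0.2759 0.0747] F [ 0.4  0.4 -0.2] w 0.0443 q [ 0.29  0.71  1.59 -0.    0.84 -1.12]
tool x [ 0.986 -0.167 -0.002] y [-0.003 -0.001 -1.   ] z [ 0.167  0.986 -0.001] zyaw 80.37
rotvec tool deg [ 0.08 -0.63 -0.14] shift in present axes [-0.0033 -0.0013  0.0051] shift in goal axes [-0.0033 -0.0013  0.0051]
rotvec tool deg [2.2000e-01 1.7937e+02 1.2000e-01] shift in present axes [-0.0033 -0.0013  0.0051] shift in goal axes [ 0.0033 -0.0013 -0.0051]
```

View pics/side2.png

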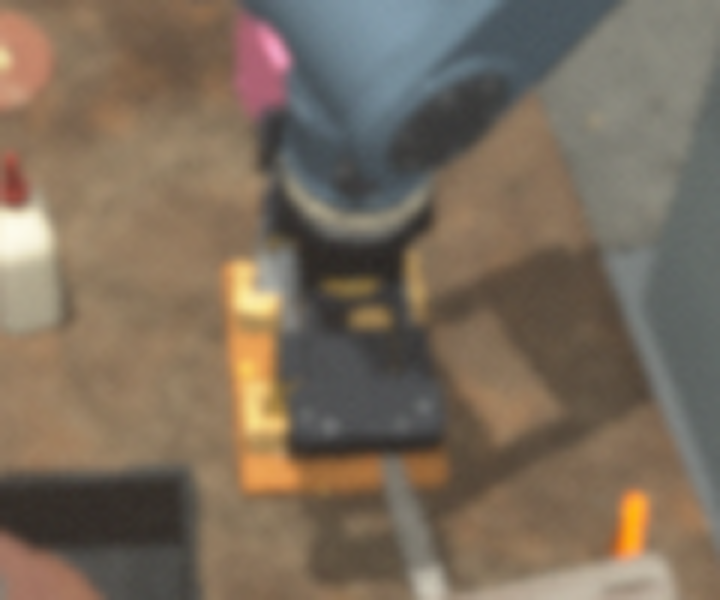

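```bash
python3 -m crank '[[[0,-0.6,0,-0.003,-0.001,0.005,40],[0,0,0,0,0,0,40],[0,0,0,0,0,0,30],[0,0,0,0,0,0,25],[0,0,0,0,0,0,22]]]' 15
python3 -c "
from h import *; from rig import robot
goto(robot,[.5415,.2815,.076],81)"
```

```text
time: 5.0
position: [0.5424, 0.2822, 0.0778]
tool_rot: [-0.705, 0.055, -0.055, 0.705]
ft_force: [-1.0, 0.2, -0.3]
grip_width: 0.0205
t 5.0 p [0.5424 0.2822 0.0778] F [-1.   0.2 -0.3] w 0.0205 q [ 0.3   0.71  1.58 -0.    0.85 -1.12]
tool x [ 0.988 -0.156  0.   ] y [ 0.  0. -1.] z [0.156 0.988 0.   ] zyaw 81.03
rotvec tool deg [-0.01  0.03  0.02] shift in present axes [-0.0008  0.0018 -0.0008] shift in goal axes [-0.0008  0.0018 -0.0008]
rotvec tool deg [ 3.0000e-02 -1.7997e+02  1.0000e-02] shift in present axes [-0.0008  0.0018 -0.0008] shift in goal axes [0.0008 0.0018 0.0008]
```

```bash
python3 -m crank '[[[0,0,0,-0.001,0.001,-0.0005,16],[0,0,0,0,0,0,12],[0,0,0,0,0,0,8],[0,0,0,0,0,0,5],[0,0,0,0,0,0,0]]]' 10
python3 -m crank '[[[0,0,0,0,0,0,0],[0,0,0,0,0,0,0],[0,0,0,0,0,0,0],[0,0,0,0,0,0,0],[0,0,0,0,0,0,0]]]' 10
python3 -c "
from h import *; from rig import robot
goto(robot,[.5415,.2815,.076],81); print(robot.get_obs()['moment'])"
```

```text
time: 5.62
position: [0.5412, 0.282, 0.0765]
tool_rot: [-0.705, 0.055, -0.055, 0.705]
ft_force: [-0.6, 1.4, -0.7]
grip_width: 0.0082
time: 6.25
position: [0.5412, 0.2819, 0.0765]
tool_rot: [-0.705, 0.055, -0.055, 0.705]
ft_force: [0.4, 0.8, -2.4]
grip_width: 0.0077
t 6.25 p [0.5412 0.2819 0.0765] F [ 0.4  0.8 -2.4] w 0.0077 q [ 0.3   0.71  1.59  0.    0.84 -1.12]
tool x [ 0.988 -0.156 -0.   ] y [-0.  0. -1.] z [0.156 0.988 0.   ] zyaw 81.02
rotvec tool deg [-0.01  0.02 -0.  ] shift in present axes [ 0.0003  0.0005 -0.0004] shift in goal axes [ 0.0003  0.0005 -0.0004]
rotvec tool deg [-1.0000e-02 -1.7998e+02  1.0000e-02] shift in present axes [ 0.0003  0.0005 -0.0004] shift in goal axes [-0.0003  0.0005  0.0004]
[ 0.36262738 -0.15216579  0.02667359]
```

```bash
python3 -m crank '[[[0,0,0,0,0,0,0],[0,0,0,0,-0.005,0,0],[0,0,0,0,-0.010,0,0],[0,0,0,0,-0.012,0,0],[0,0,0,0,-0.015,0,0]]]' 45
python3 -m crank '[[[0,0,0,0,-0.02,0,0],[0,0,0,0,-0.03,0,0],[0,0,0,0,-0.03,0,0],[0,0,0,0,-0.018,0,0],[0,0,0,0,0,0,0]]]' 
python3 -c "
from h import *; from rig import robot
import cv2
for n in('top','side'):
    c=robot.camera(n);i=c['img'][:,:,::-1]; i=i[130:250,140:240] if n=='top' else i[170:290,220:320]; cv2.imwrite('pics/%s3.png'%n,cv2.resize(i,None,fx=5,fy=5,interpolation=cv2.INTER_CUBIC))
state(robot)
print(robot.get_obs()['moment'])
arc(robot,[.491,-.076,.215],16.5,8)"
```

```text
time: 6.88
position: [0.5409, 0.2815, 0.1195]
tool_rot: [0.705, -0.055, 0.055, -0.705]
ft_force: [0.1, -1.0, -5.0]
grip_width: 0.0076
time: 7.5
position: [0.5423, 0.282, 0.2192]
tool_rot: [-0.704, 0.054, -0.057, 0.705]
ft_force: [0.3, -0.5, -4.6]
grip_width: 0.0077
t 7.6 p [0.5406 0.2815 0.2166] F [ 0.1 -0.1 -5.2] w 0.0074 q [ 0.3   0.52  1.49 -0.    1.13 -1.12]
tool x [ 0.988 -0.156 -0.001] y [-0.001 -0.    -1.   ] z [ 0.156  0.988 -0.001] zyaw 81.03
[ 0.07218151 -0.09749691 -0.0143645 ]
[0,-2.06,0,0.0152,0.0002,-0.0474,100]
[0,-2.06,0,0.0091,0.0002,-0.0478,100]
[0,-2.06,0,0.0032,0.0002,-0.0475,100]
[0,-2.06,0,-0.0026,0.0002,-0.0465,100]
[0,-2.06,0,-0.0081,0.0002,-0.0448,100]
[0,-2.06,0,-0.0132,0.0002,-0.0424,100]
[0,-2.06,0,-0.0179,0.0002,-0.0395,100]
[0,-2.06,0,-0.0221,0.0002,-0.0361,100]
```

View pics/side3.png

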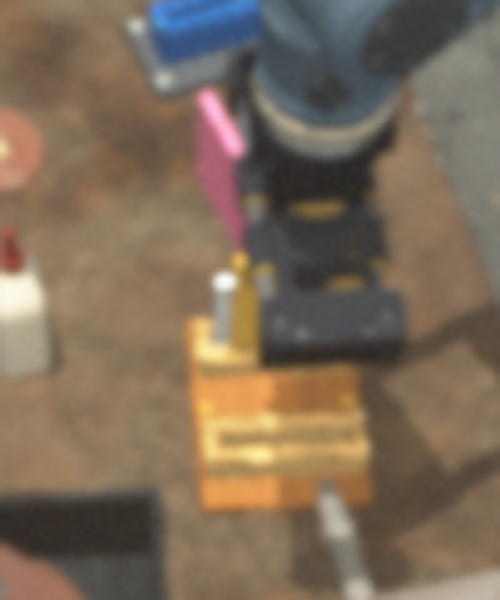

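View pics/top3.png

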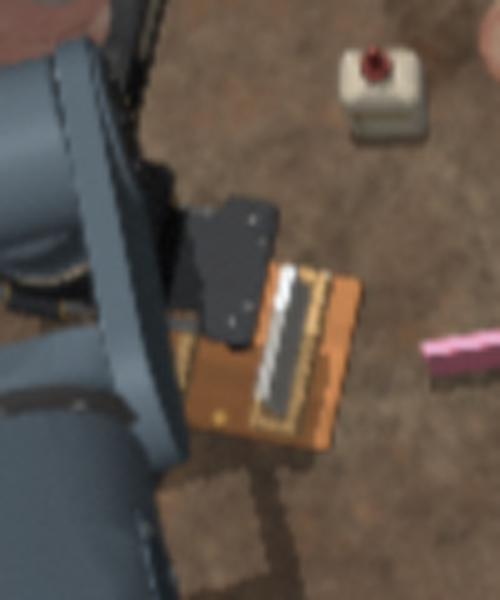

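```bash
python3 -m crank '[[[0,-2.06,0,0.015,0,-0.047,0],[0,-2.06,0,0.009,0,-0.048,0],[0,-2.06,0,0.003,0,-0.0475,0],[0,-2.06,0,-0.003,0,-0.0465,0],[0,-2.06,0,-0.008,0,-0.045,0]]]' 
python3 -m crank '[[[0,-2.06,0,-0.013,0,-0.0425,0],[0,-2.06,0,-0.018,0,-0.0395,0],[0,-2.06,0,-0.022,0,-0.036,0],[0,0,0,0,0,0,0],[0,0,0,0,0,0,0]]]' 
python3 -c "
from h import *; from rig import robot
goto(robot,[.4905,-.0758,.1225],97.5)"
```

```text
time: 8.22
position: [0.5361, 0.044, 0.2154]
tool_rot: [-0.707, -0.008, 0.009, 0.707]
ft_force: [1.1, -0.5, -4.8]
grip_width: 0.0076
time: 8.85
position: [0.4905, -0.0754, 0.2159]
tool_rot: [-0.705, -0.045, 0.046, 0.706]
ft_force: [0.3, 0.1, -5.1]
grip_width: 0.0078
t 8.85 p [ 0.4905 -0.0754  0.2159] F [ 0.3  0.1 -5.1] w 0.0078 q [-0.38  0.38  1.77  0.    1.   -2.08]
tool x [ 0.992  0.13  -0.001] y [-0.001  0.001 -1.   ] z [-0.13   0.992  0.001] zyaw 97.45
rotvec tool deg [-0.07 -0.05 -0.06] shift in present axes [ 0.0001  0.0934 -0.0005] shift in goal axes [-0.      0.0934 -0.0004]
rotvec tool deg [ 1.0000e-01  1.7995e+02 -1.1000e-01] shift in present axes [ 0.0001  0.0934 -0.0005] shift in goal axes [0.     0.0934 0.0004]
```

```bash
python3 -m crank '[[[0,0,0,0,0.03,0,0],[0,0,0,0,0.03,0,0],[0,0,0,0,0.025,0,0],[0,0,0,0,0.004,0,0],[0,0,0,0,0,0,0]]]' 
python3 -c "
from h import *; from rig import robot
import cv2
for n in('top','side'):
    c=robot.camera(n);i=c['img'][:,:,::-1]; i=i[170:260,240:340] if n=='top' else i[130:210,210:310]; cv2.imwrite('pics/%s4.png'%n,cv2.resize(i,None,fx=6,fy=6,interpolation=cv2.INTER_CUBIC))
goto(robot,[.4905,-.0758,.1225],97.5)"
```

```text
time: 9.48
position: [0.4914, -0.0751, 0.1277]
tool_rot: [0.706, 0.047, -0.047, -0.706]
ft_force: [0.9, -0.1, -4.6]
grip_width: 0.0079
t 9.57 p [ 0.4919 -0.0756  0.1285] F [ 0.7 -0.6 -4.4] w 0.0077 q [-0.38  0.52  1.85  0.    0.78 -2.08]
tool x [0.991 0.131 0.002] y [ 0.002 -0.001 -1.   ] z [-0.131  0.991 -0.001] zyaw 97.55
rotvec tool deg [0.06 0.05 0.12] shift in present axes [-0.0014  0.006  -0.    ] shift in goal axes [-0.0014  0.006  -0.    ]
rotvec tool deg [ 1.9000e-01 -1.7995e+02 -1.0000e-01] shift in present axes [-0.0014  0.006  -0.    ] shift in goal axes [0.0014 0.006  0.    ]
```

View pics/side4.png

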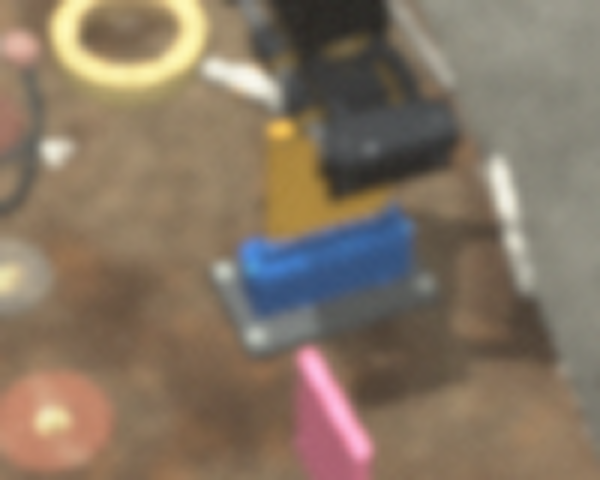

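View pics/top4.png

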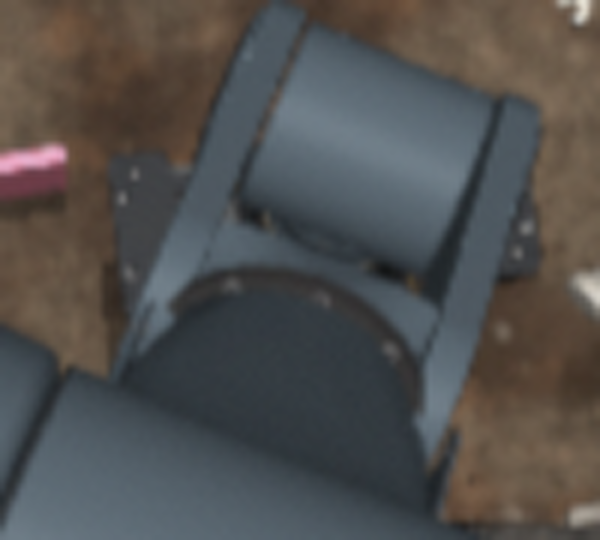

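Run:
```python
from h import *; from rig import robot
import cv2
c=robot.camera('side');i=c['img'][:,:,::-1]; r0,c0=140,240
im=cv2.resize(i[r0:r0+58,c0:c0+55],None,fx=12,fy=12,interpolation=cv2.INTER_CUBIC)
def L(P,col):
    q=((proj('s',P)-[c0,r0]+.5)*12).astype(int)
    for a,b in zip(q,np.roll(q,-1,0)): cv2.line(im,tuple(map(int,a)),tuple(map(int,b)),col,1)
o,M=state(robot); x,y,z=.4912,-.0755,.1275-.0645
L(place([[.04,.004,z],[.04,.004,z+.1],[-.04,.004,z+.1],[-.04,.004,z]],x,y,np.radians(7.5)),(0,0,255))
L(place([[.04,.004,z],[.04,.004,z+.1],[.04,-.004,z+.1],[.04,-.004,z]],x,y,np.radians(7.5)),(0,0,255))
for zz,a,b in((.055,.042,.0055),(.0,.065,.0375)):
  L(place([[a,b,zz],[a,-b,zz],[-a,-b,zz],[-a,b,zz]],.4912,-.0755,np.radians(7.5)),(0,255,0))
cv2.imwrite('pics/ov5.png',im)
```

```text
t 9.62 p [ 0.4919 -0.0757  0.1286] F [ 0.3  0.3 -4.3] w 0.0077 q [-0.38  0.52  1.85  0.    0.78 -2.08]
tool x [0.991 0.131 0.002] y [ 0.002 -0.001 -1.   ] z [-0.131  0.991 -0.001] zyaw 97.53
```

View pics/ov5.png

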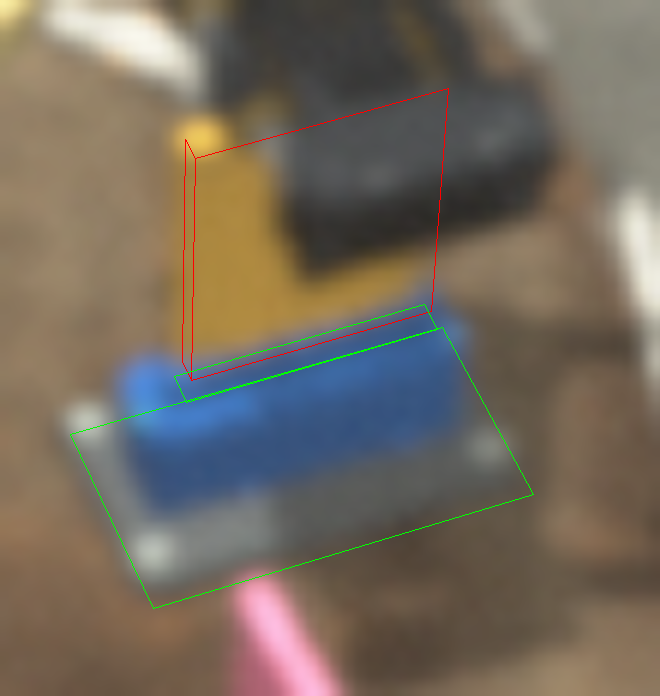

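Run:
```python
from h import *
p=proj('s',[[.4912,-.0755,.055]])[0]; print('fix top centre pred',p,'obs',[240+24.2-.45,155+14.1-.45])
i=np.load('s0.npy'); j=np.load('t0.npy')
# blue mask from before
import cv2
h=cv2.cvtColor(np.ascontiguousarray(i),cv2.COLOR_BGR2HSV)
from rig import robot
c=robot.camera('side')['img'][:,:,::-1]
hh=cv2.cvtColor(np.ascontiguousarray(c),cv2.COLOR_BGR2HSV)
m=cv2.inRange(hh,(15,120,100),(32,255,255)); m[:, :245]=0;m[:150]=0;m[:,285:]=0;m[178:]=0
ys,xs=np.nonzero(m);print(xs.min(),xs.max(),ys.min(),ys.max())
for r in range(150,174,2):
    x=np.nonzero(m[r])[0]; print(r,x.min() if len(x) else None,x.max() if len(x) else None, c[r,250:258].tolist() if r in(156,162) else '')
x,y,z=.4912,-.0755,.1285-.0645
print(proj('s',place([[.04,.004,z],[.04,.004,z+.1],[.04,-.004,z+.1],[.04,-.004,z],[-.04,.004,z]],x,y,np.radians(7.5))))
# column profiles: bottom edge of plate
for col in (256,260,264,268): print(col,[tuple(c[r,col]) for r in range(160,180,1)] and [int(c[r,col,2])-int(c[r,col,0]) for r in range(158,182)])
```

```text
fix top centre pred [265.03706423 168.92579218] obs [263.75, 168.65]
254 274 150 168
150 255 259 
152 254 260 
154 254 261 
156 254 262 [[103, 129, 150], [99, 127, 149], [94, 122, 145], [87, 120, 146], [74, 121, 151], [65, 127, 162], [63, 132, 169], [64, 133, 170]]
158 254 262 
160 254 263 
162 254 273 [[100, 126, 146], [99, 125, 147], [95, 123, 146], [87, 119, 145], [74, 121, 153], [66, 129, 164], [65, 135, 170], [64, 136, 173]]
164 254 271 
166 254 265 
168 255 257 
170 None None 
172 None None 
[[255.46222004 171.02457064]
 [255.77865027 152.53604997]
 [254.95674357 150.95671844]
 [254.68654774 169.47539732]
 [275.44977955 165.25141698]]
256 [106, 106, 107, 106, 105, 107, 109, 108, 107, 104, 85, 36, -34, -83, -96, -115, -132, -121, -96, -77, -71, -67, -65, -50]
260 [109, 108, 108, 110, 110, 110, 112, 112, 112, 101, 64, -3, -57, -86, -106, -118, -110, -90, -73, -70, -69, -69, -56, -29]
264 [22, 33, 49, 60, 74, 89, 102, 107, 91, 39, -24, -65, -79, -93, -96, -89, -79, -73, -71, -69, -63, -46, -21, -5]
268 [4, 4, 8, 18, 53, 86, 99, 84, 33, -28, -66, -85, -99, -100, -90, -80, -73, -72, -69, -60, -40, -15, -2, 1]
```

```bash
python3 -m crank '[[[0,0,0,0,0.005,0,0],[0,0,0,0,0.004,0,0],[0,0,0,0,0.003,0,0],[0,0,0,0,0.003,0,0],[0,0,0,0,0,0,0]]]' 60
python3 -c "
from h import *; from rig import robot
goto(robot,[.4915,-.0758,.0985],97.5);print(robot.get_obs()['moment'])"
```

```text
time: 10.3
position: [0.4907, -0.0756, 0.1122]
tool_rot: [-0.705, -0.046, 0.047, 0.706]
ft_force: [-0.3, 0.2, -3.8]
grip_width: 0.0077
t 10.3 p [ 0.4907 -0.0756  0.1122] F [-0.3  0.2 -3.8] w 0.0077 q [-0.38  0.55  1.86  0.    0.74 -2.08]
tool x [ 0.991  0.131 -0.001] y [-0.001  0.    -1.   ] z [-0.131  0.991  0.   ] zyaw 97.5
rotvec tool deg [-0.02  0.   -0.04] shift in present axes [ 0.0008  0.0137 -0.0004] shift in goal axes [ 0.0008  0.0137 -0.0004]
rotvec tool deg [-6.0e-02 -1.8e+02  4.0e-02] shift in present axes [ 0.0008  0.0137 -0.0004] shift in goal axes [-0.0008  0.0137  0.0004]
[ 0.08995667 -0.17695051 -0.0204475 ]
```

Bottom edge is now at about 48 mm, inside the lead-in, with no side force. Continuing.

```bash
python3 -m crank '[[[0,0,0,0,0.003,0,0],[0,0,0,0,0.003,0,0],[0,0,0,0,0.003,0,0],[0,0,0,0,0.002,0,0],[0,0,0,0,0,0,0]]]' 60
python3 -c "
from h import *; from rig import robot
goto(robot,[.4915,-.0758,.0985],97.5);print(robot.get_obs()['moment'])"
```

```text
time: 10.92
position: [0.4907, -0.0756, 0.1013]
tool_rot: [-0.706, -0.046, 0.046, 0.706]
ft_force: [-0.8, 0.7, -5.0]
grip_width: 0.0076
t 10.93 p [ 0.4907 -0.0756  0.1013] F [-0.8  0.7 -5. ] w 0.0076 q [-0.38  0.57  1.87 -0.    0.71 -2.08]
tool x [ 0.991  0.131 -0.   ] y [-0.  0. -1.] z [-0.131  0.991  0.   ] zyaw 97.51
rotvec tool deg [-0.01  0.01 -0.03] shift in present axes [ 0.0007  0.0028 -0.0003] shift in goal axes [ 0.0007  0.0028 -0.0003]
rotvec tool deg [-4.0000e-02 -1.7999e+02  2.0000e-02] shift in present axes [ 0.0007  0.0028 -0.0003] shift in goal axes [-0.0007  0.0028  0.0003]
[ 0.15809762 -0.06742386  0.07338738]
```

```bash
python3 -m crank '[[[0,0,0,0,0.002,0,0],[0,0,0,0,0.002,0,0],[0,0,0,0,0.002,0,0],[0,0,0,0,0,0,0],[0,0,0,0,0,0,0]]]' 60
python3 -m crank '[[[0,0,0,0,0.002,0,0],[0,0,0,0,0.002,0,0],[0,0,0,0,0.002,0,0],[0,0,0,0,0,0,0],[0,0,0,0,0,0,0]]]' 60
python3 -c "
from h import *; from rig import robot
state(robot);print(robot.get_obs()['moment'])"
```

```text
time: 11.55
position: [0.491, -0.0756, 0.0959]
tool_rot: [0.706, 0.046, -0.046, -0.706]
ft_force: [-1.8, 1.6, 3.8]
grip_width: 0.0078
time: 12.18
position: [0.491, -0.0756, 0.0895]
tool_rot: [-0.706, -0.046, 0.046, 0.706]
ft_force: [-1.4, 2.6, 5.1]
grip_width: 0.0078
t 12.18 p [ 0.491  -0.0756  0.0895] F [-1.4  2.6  5.1] w 0.0078 q [-0.38  0.59  1.87  0.    0.68 -2.08]
tool x [0.991 0.131 0.   ] y [ 0.  0. -1.] z [-0.131  0.991  0.   ] zyaw 97.5
[0.49459788 0.09178733 0.04449221]
```

```bash
python3 -m crank '[[[0,0,0,0,0.002,0.0005,0],[0,0,0,0,0.001,0,0],[0,0,0,0,0.001,0,0],[0,0,0,0,0,0,0],[0,0,0,0,0,0,0]]]' 60
python3 -m crank '[[[0,0,0,0,0.0005,0,0],[0,0,0,0,0.0005,0,0],[0,0,0,0,0,0,0],[0,0,0,0,0,0,0],[0,0,0,0,0,0,0]]]' 60
python3 -c "
from h import *; from rig import robot
state(robot);print(robot.get_obs()['moment'])"
```

```text
time: 12.8
position: [0.491, -0.0755, 0.0857]
tool_rot: [0.706, 0.047, -0.046, -0.705]
ft_force: [-1.2, 0.9, 5.7]
grip_width: 0.0081
time: 13.42
position: [0.491, -0.0755, 0.0848]
tool_rot: [0.706, 0.047, -0.046, -0.705]
ft_force: [-1.9, -0.2, 5.9]
grip_width: 0.0076
t 13.43 p [ 0.491  -0.0755  0.0848] F [-1.9 -0.2  5.9] w 0.0076 q [-0.38  0.6   1.88 -0.    0.67 -2.08]
tool x [0.991 0.131 0.   ] y [ 0.    -0.001 -1.   ] z [-0.131  0.991 -0.001] zyaw 97.52
[0.18089926 0.23214153 0.00212629]
```

```bash
python3 -m crank '[[[0,0,0,0,0.0005,0,0],[0,0,0,0,0,0,0],[0,0,0,0,0,0,0],[0,0,0,0,0,0,0],[0,0,0,0,0,0,0]]]' 60
python3 -m crank '[[[0,0,0,0,0.0005,0,0],[0,0,0,0,0,0,0],[0,0,0,0,0,0,0],[0,0,0,0,0,0,0],[0,0,0,0,0,0,0]]]' 60
python3 -m crank '[[[0,0,0,0,0.0005,0,0],[0,0,0,0,0,0,0],[0,0,0,0,0,0,0],[0,0,0,0,0,0,0],[0,0,0,0,0,0,0]]]' 60
```

```text
time: 14.05
position: [0.491, -0.0755, 0.0844]
tool_rot: [0.706, 0.047, -0.046, -0.705]
ft_force: [-1.4, -0.2, 7.6]
grip_width: 0.0077
time: 14.68
position: [0.491, -0.0755, 0.0844]
tool_rot: [0.706, 0.047, -0.046, -0.705]
ft_force: [-2.9, -0.0, 11.5]
grip_width: 0.0076
time: 15.3
position: [0.491, -0.0755, 0.0844]
tool_rot: [0.706, 0.047, -0.046, -0.705]
ft_force: [-4.0, 1.3, 15.9]
grip_width: 0.0078
```

```bash
python3 -m crank '[[[0,0,0,0,0.0003,0,0],[0,0,0,0,0,0,0],[0,0,0,0,0,0,0],[0,0,0,0,0,0,0],[0,0,0,0,0,0,0]]]' 60
python3 -m crank '[[[0,0,0,0,0,0,0],[0,0,0,0,0,0,0],[0,0,0,0,0,0,0],[0,0,0,0,0,0,0],[0,0,0,0,0,0,0]]]' 60
python3 - <<'E'
from h import *; from rig import robot
import cv2
c=robot.camera('side');i=c['img'][:,:,::-1]; r0,c0=140,240
im=cv2.resize(i[r0:r0+58,c0:c0+55],None,fx=10,fy=10,interpolation=cv2.INTER_CUBIC)
cv2.imwrite('pics/s6.png',im); cv2.imwrite('pics/s6f.png',i)
o,M=state(robot); print(o['moment'],(M.T@o['moment']).round(2))
E
```

```text
time: 15.92
position: [0.491, -0.0755, 0.0844]
tool_rot: [0.706, 0.047, -0.046, -0.705]
ft_force: [-3.9, 1.3, 18.9]
grip_width: 0.0077
time: 16.55
position: [0.491, -0.0755, 0.0844]
tool_rot: [0.706, 0.047, -0.046, -0.705]
ft_force: [-3.7, 0.3, 17.9]
grip_width: 0.0072
t 16.6 p [ 0.491  -0.0755  0.0844] F [-4.7  1.1 18.7] w 0.0077 q [-0.38  0.6   1.88 -0.    0.67 -2.08]
tool x [0.991 0.131 0.001] y [ 0.001 -0.001 -1.   ] z [-0.131  0.991 -0.001] zyaw 97.53
[ 0.35520071  0.69551111 -0.00739242] [0.44 0.01 0.64]
```

View pics/s6.png

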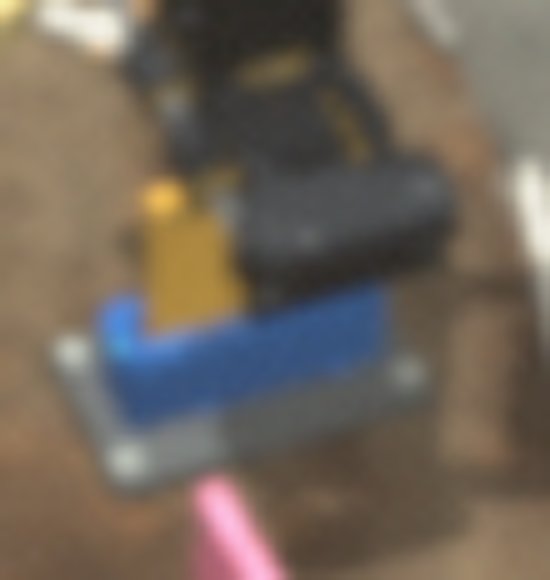

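View pics/s6f.png

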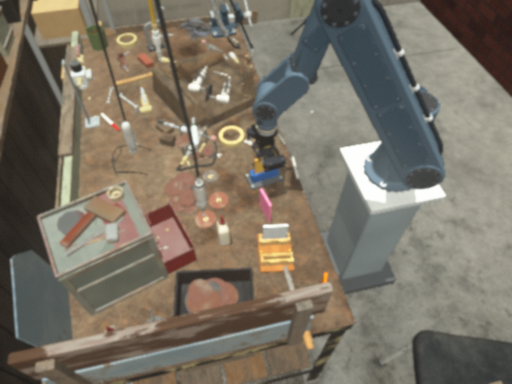

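```bash
python3 -m crank '[[[0,0,0,-0.0004,0,0,0],[0,0,0,0,0,0,0],[0,0,0,0,0,0,0],[0,0,0,0,0,0,0],[0,0,0,0,0,0,0]]]' 60
python3 - <<'E'
from h import *; from rig import robot
o,M=state(robot); print(o['moment'])
E
```

```text
time: 17.23
position: [0.491, -0.0755, 0.0844]
tool_rot: [0.706, 0.047, -0.046, -0.705]
ft_force: [-2.2, 2.1, 18.3]
grip_width: 0.0076
t 17.23 p [ 0.491  -0.0755  0.0844] F [-2.2  2.1 18.3] w 0.0076 q [-0.38  0.6   1.88 -0.    0.66 -2.08]
tool x [0.991 0.131 0.002] y [ 0.002 -0.001 -1.   ] z [-0.131  0.991 -0.001] zyaw 97.52
[0.45556461 0.64654518 0.0402044 ]
```

```bash
python3 -m crank '[[[0,0,0.2,0,0,0,0],[0,0,0,0,0,0,0],[0,0,0,0,0,0,0],[0,0,0,0,0,0,0],[0,0,0,0,0,0,0]]]' 60
python3 - <<'E'
from h import *; from rig import robot
o,M=state(robot); print(o['moment'])
E
```

```text
time: 17.85
position: [0.491, -0.0755, 0.0844]
tool_rot: [0.706, 0.046, -0.047, -0.705]
ft_force: [-3.9, 1.0, 17.5]
grip_width: 0.0077
t 17.85 p [ 0.491  -0.0755  0.0844] F [-3.9  1.  17.5] w 0.0077 q [-0.38  0.6   1.87 -0.    0.67 -2.08]
tool x [ 0.991  0.131 -0.002] y [-0.001 -0.001 -1.   ] z [-0.131  0.991 -0.001] zyaw 97.51
[0.53794982 0.38020873 0.00776208]
```

```bash
python3 -m crank '[[[0,0,-0.1,-0.0003,0.0003,0,0],[0,0,0,0,0,0,0],[0,0,0,0,0,0,0],[0,0,0,0,0,0,0],[0,0,0,0,0,0,0]]]' 60
python3 -m crank '[[[0,0,0,0,0,0,0],[0,0,0,0,0,0,0],[0,0,0,0,0,0,0],[0,0,0,0,0,0,0],[0,0,0,0,0,0,0]]]' 60
python3 - <<'E'
from h import *; from rig import robot
import cv2
o,M=state(robot); print(o['moment'],abs(o['joint_velocities']).max())
i=robot.camera('top')['img'][:,:,::-1]; cv2.imwrite('pics/t7.png',cv2.resize(i,(768,576)))
E
```

```text
time: 18.48
position: [0.491, -0.0755, 0.0844]
tool_rot: [0.706, 0.047, -0.046, -0.705]
ft_force: [-3.2, 1.7, 20.3]
grip_width: 0.0078
time: 19.1
position: [0.491, -0.0755, 0.0844]
tool_rot: [0.706, 0.047, -0.046, -0.705]
ft_force: [-2.1, 0.8, 19.6]
grip_width: 0.0079
t 19.1 p [ 0.491  -0.0755  0.0844] F [-2.1  0.8 19.6] w 0.0079 q [-0.38  0.6   1.88 -0.    0.67 -2.08]
tool x [0.991 0.131 0.001] y [ 0.001 -0.001 -1.   ] z [-0.131  0.991 -0.001] zyaw 97.51
[0.60914933 0.50379273 0.04969162] 0.0013669664147255905
```

View pics/t7.png

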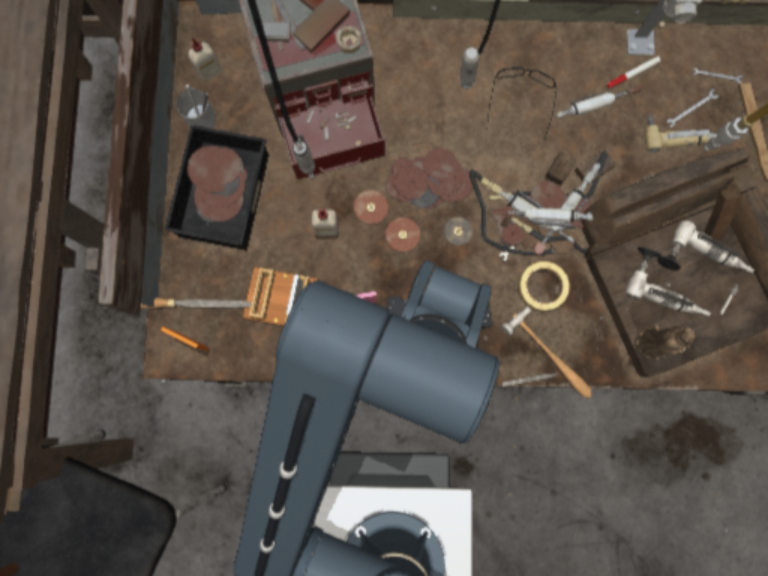

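```bash
python3 -c "
from rig import robot
print(robot.hand_in())"
```

```text
the job is handed in; nothing more can be done
None
```

I lifted the brass blank out of the rack and lowered it upright into the fixture slot. I then pressed it down past the plunger onto the stop pads, and handed in at about 19 s with the arm still holding it there.

**Seating:** The blank stopped moving down with the tool 84.4 mm above the bench. I had worked out about 84.5 mm for the lower edge sitting on the pads. Each further 0.5 mm of commanded push added about 4 N without moving it, which is what a hard stop should feel like.

**Hold at hand-in:** The upward force on the tool was a steady 18–20 N. After allowing for the spring and the blank's weight, I estimate about 12 N bears on the pads. The grip force is set at 60 N.

**Surroundings:** In the last top picture, the hammer, bottle, sanding discs and aluminium blank look untouched. The pink look-alike is partly hidden by the arm in that picture. It looked unmoved in the earlier side picture.

**Not fully certain:**
- **Camera agreement:** The two cameras disagreed by about 4 mm in x, so I placed the blank using its position relative to the fixture.
- **Side load:** About 2 N of side force and 0.5–0.6 N·m of moment remain. I trimmed the tilt by about 0.1° to balance the load between the two pads.
- **Pads not seen:** The pads are hidden by the blank and the gripper, so even contact on both is inferred from force and height, not seen.

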